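Move the stone casts to the carrying tray in order, broken one to scrap

ROBOT

A 6-joint arm with a two-finger parallel gripper is mounted at the origin on the work surface. World frame = base frame: x ahead of the robot, y to its left, z up, the work surface at z = 0. Lengths are in m, angles in degrees, forces in N, time in s.
With the tool pointing down it reaches from about 0.35 to 0.875 m from the base axis. Payload 4.2 kg.
Tool frame: the origin (TCP) lies at the very end of the fingers, on their centre line; the grasp point (between the pads) lies 19 mm behind it (r.grip_point_offset is the distance from the TCP to the grasp point, in m); z points along the fingers, y is the line along which they close (so a half turn about z gives the same grasp; the last joint's range is limited). The gripper opens to 87 mm and grips with 3 to 60 N. Pads are 19 mm wide; open, the fingers measure 117 mm over their backs; the gripper's body (75 mm by 190 mm) begins 51 mm behind the grasp point.
Start: joints at [78.816, 22.042, 0.453, 0, -68.411, -14.817], TCP at [0.274, 0.562, 0.198] pointing down, gripper open.
Joint ranges: [-179.83, 179.83], [-69.29, 118.12], [-61.27, 80.66], [-181.25, 117.63], [-171.15, -9.14], [-177.46, 177.46]. Speed limits (degrees/s): [159.86, 159.86, 180, 180, 180, 180].

INTERFACE

Orientations are given as a 3x3 rotation matrix whose columns are the frame's x, y, z axes.
In Python, from station import r, cams gives the robot as it stands. The module is installed in compiled form; this text tells all that it offers.
- The arm moves only by the shell command python3 -m handwheel 'ROWS'. ROWS is JSON, a list that holds one entry, the list of rows, each a list of 7 numbers: the turn, a rotation vector about the tool's x, y, z in units of 6 degrees (1.0 is 6 degrees), then the shift along the tool's x, y, z in m, then the finger opening in m, from 0 to 0.087. In form: [[[ax, ay, az, x, y, z, jaw], ...]]. A call has 1 to 12 rows; each row shifts and turns the commanded pose from where the row before left it, along the tool's axes as they then stand; what a row does not reach is not made up. A row lasts 1/10 s, in which the tool goes at most 50 mm and 8.59 degrees, less where a joint would pass 70% of its speed; a pose out of reach is approached as far as the arm can. A call with a gripper value outside its range is refused whole. The fingers move at their own pace and stop on an object; the grip force is fixed at half the most. Time passes only in rows, so rows that do not move let the fingers close. It gives the time, the measured TCP pose, the force, the opening and the grip force at its end, in the units of the state.
- r.sense(): the state, without advancing time (a new reading comes with each control period).
- cams.capture(name): name is "scene" or "top"; returns the picture (400x640x3 uint8, red, green, blue); there is no depth.
- cams.get_calibration(name): a dict with "camera_matrix" (3x3 intrinsics, pixels), "k1" (the pictures are not rectified: a ray, as slopes to the right and down, at radius r is drawn at 1 + k1 r^2 times it, then the intrinsics apply), "rvec" (rotation vector, rad) and "tvec" (3), from world to camera coordinates, as OpenCV has them. Camera axes: x right, y down, z forward; pixel columns grow to the right and rows downward; lengths in m; the calibration is good to about 2 mm. A picture is of the moment at which its call begins. get_calibration takes no time and is no camera call.
- r.finish_job(): hands the job in; it is judged then, once.
The state is a dict: "time_s": time; "joints": joint angles; "joint_velocities": joint speeds; "effort": joint torques, N m; "tcp_pos": TCP position; "ee_rot": TCP orientation; "wrist_force": force on the tool from outside, world axes, zero at the start; "moment": the same for the moment, N m; "gripper_width": opening from 0.0 (shut) to 1.0 (fully open); "gripper_force": force on a finger pad.
Only numpy, scipy, OpenCV 4.12 (cv2) and the standard library are available. Lean on these libraries where they do the work, as an engineer would, in place of code of your own. Each camera call takes 0.05 s, during which the arm holds its last target. There are 200 camera calls.

TASK

Move the three sound dental casts from the tiles on the draining rack into the white three-bay carrying tray, in the same left-to-right order as they stand on the rack (skipping the broken one), one to a bay, each upright, centred and square in its bay, and set down gently, not dropped. One cast has lost a rear corner: push it down through the sprung flap on top of the grey scrap bin and let it fall in.

Things in the scene. Friction and masses are not known exactly. Their poses are not given: they have to be found in the camera images.
- upper_c (a point): Sound upper-jaw cast in pale yellow stone, 150 g: full tooth arch round a solid palate. Point: centre of its 52 x 56 mm outline (x by y), 20 mm above the underside. Base 26 mm high, upright flat sides facing +-y (grip these); 40 mm high with teeth; front teeth to -x. Starts on its tile, up to 0.2 rad askew.
- lower_c (a point): Sound lower-jaw cast in pale yellow stone, 120 g: full tooth arch, horseshoe with an 18 mm tongue space open at the back. Point: centre of its 52 x 56 mm outline (x by y), 20 mm above the underside. Base 26 mm high, upright flat sides facing +-y (grip these); 40 mm high with teeth; front teeth to -x. Starts on its tile, up to 0.2 rad askew.
- quadrant_c (a point): Sound quadrant cast in pale yellow stone, 80 g: a narrow straight block with one row of six teeth. Point: centre of its 52 x 30 mm outline (x by y), 20 mm above the underside. Base 26 mm high, upright flat sides facing +-y (grip these); 40 mm high with teeth; front teeth to -x. Starts on its tile, up to 0.2 rad askew.
- broken_c (a point): Broken cast in the same stone, 120 g: a full arch whose left rear corner (+x, +y) has snapped off, leaving a jagged edge and half a tooth row. 52 x 56 mm (x by y), base 26 mm high, 40 with teeth, front teeth to -x. Point: mid-width, 19 mm behind the front face, 20 mm above the underside; there the upright sides are whole, 56 mm apart (grip across y). Starts on its tile, up to 0.2 rad askew.
- tile_upper: White glazed tile, 80 x 80 x 7 mm, fixed on the draining rack; origin under its centre, top 7 mm higher (27 mm above the bench). y runs along the row, to the left seen from the robot; x to the far side. At the start the upper cast stands on it. The four tiles look alike, in one row at 100 mm spacing, in any order.
- tile_lower: White glazed tile, 80 x 80 x 7 mm, fixed on the draining rack; origin under its centre, top 7 mm higher (27 mm above the bench). y runs along the row, to the left seen from the robot; x to the far side. At the start the lower cast stands on it. The four tiles look alike, in one row at 100 mm spacing, in any order.
- tile_quadrant: White glazed tile, 80 x 80 x 7 mm, fixed on the draining rack; origin under its centre, top 7 mm higher (27 mm above the bench). y runs along the row, to the left seen from the robot; x to the far side. At the start the quadrant cast stands on it. The four tiles look alike, in one row at 100 mm spacing, in any order.
- tile_broken: White glazed tile, 80 x 80 x 7 mm, fixed on the draining rack; origin under its centre, top 7 mm higher (27 mm above the bench). y runs along the row, to the left seen from the robot; x to the far side. At the start the broken cast stands on it. The four tiles look alike, in one row at 100 mm spacing, in any order.
- tray: White plastic carrying tray, 92 (x) x 312 (y) mm, fixed; origin under its centre, bay floors 10 mm higher. Three bays in a row, centres at y = +100 (left seen from the robot), 0, -100 mm, x = 0; each about 84 x 95 mm inside, divided by steel strips and edged by rims 5 mm above the floor, 4 mm thick. A low steel carrying loop, 10 mm high, at either end.
- bin: Grey scrap bin, 116 (x) x 176 (y) x 190 mm high, fixed, walls 6 mm; origin under its centre. Its mouth is filled by a level steel flap 96 x 156 mm, 8 mm below the rim, hinged at the far edge (x = +49 mm); the near edge swings down and in, up to 83 degrees. A light spring shuts it (0.2 N at mid-flap starts it, 0.7 N half opens it); a cast let go on the opened flap falls in. Bin 180 mm deep.
Things that resemble listed ones, but are neither listed nor needed, are in the scene too. What is shaped like the part that bears lower_c but orange or purple is not meant.

How it is judged (in metres and radians):
At the end, for the whole second after the job is handed in: The three sound casts stand released and still in the three bays in the left-to-right order of their tiles: each within 15 mm of its bay's centre along and across the tray, on the floor within 5 mm, upright within 0.1 rad and square within 0.3 rad; the broken cast lies still inside the scrap bin (((y of tile_upper in the frame of tile_lower above 0 m and y of tile_lower in the frame of tile_quadrant above 0 m and y of upper_c in the frame of tray between 0.085 and 0.115 m and y of lower_c in the frame of tray between -0.015 and 0.015 m and y of quadrant_c in the frame of tray between -0.115 and -0.085 m) or (y of tile_upper in the frame of tile_quadrant above 0 m and y of tile_quadrant in the frame of tile_lower above 0 m and y of upper_c in the frame of tray between 0.085 and 0.115 m and y of quadrant_c in the frame of tray between -0.015 and 0.015 m and y of lower_c in the frame of tray between -0.115 and -0.085 m) or (y of tile_lower in the frame of tile_upper above 0 m and y of tile_upper in the frame of tile_quadrant above 0 m and y of lower_c in the frame of tray between 0.085 and 0.115 m and y of upper_c in the frame of tray between -0.015 and 0.015 m and y of quadrant_c in the frame of tray between -0.115 and -0.085 m) or (y of tile_lower in the frame of tile_quadrant above 0 m and y of tile_quadrant in the frame of tile_upper above 0 m and y of lower_c in the frame of tray between 0.085 and 0.115 m and y of quadrant_c in the frame of tray between -0.015 and 0.015 m and y of upper_c in the frame of tray between -0.115 and -0.085 m) or (y of tile_quadrant in the frame of tile_upper above 0 m and y of tile_upper in the frame of tile_lower above 0 m and y of quadrant_c in the frame of tray between 0.085 and 0.115 m and y of upper_c in the frame of tray between -0.015 and 0.015 m and y of lower_c in the frame of tray between -0.115 and -0.085 m) or (y of tile_quadrant in the frame of tile_lower above 0 m and y of tile_lower in the frame of tile_upper above 0 m and y of quadrant_c in the frame of tray between 0.085 and 0.115 m and y of lower_c in the frame of tray between -0.015 and 0.015 m and y of upper_c in the frame of tray between -0.115 and -0.085 m)) and x of upper_c in the frame of tray between -0.015 and 0.015 m and z of upper_c in the frame of tray between 0.025 and 0.035 m and angle between each of upper_c, lower_c, quadrant_c's own z axis and vertical below 0.1 rad and angle between the y axis of each of upper_c, lower_c, quadrant_c and the y axis of tray, either way round below 0.3 rad and linear speed of each of upper, lower, quadrant, broken below 0.02 m/s and x of lower_c in the frame of tray between -0.015 and 0.015 m and z of lower_c in the frame of tray between 0.025 and 0.035 m and x of quadrant_c in the frame of tray between -0.015 and 0.015 m and z of quadrant_c in the frame of tray between 0.025 and 0.035 m and x of broken_c in the frame of bin between -0.058 and 0.058 m and y of broken_c in the frame of bin between -0.088 and 0.088 m and z of broken_c in the frame of bin below 0.12 m); the robot touches nothing.
It fails at once if The upper cast is dropped or knocked over: it falls free of the fingers faster than 0.5 m/s (a drop of over about 13 mm) or tips past 45 degrees ((contact force between the fingers and upper below 0.05 N and linear speed of upper above 0.5 m/s) or angle between upper_c's own z axis and vertical above 0.785 rad).
It fails at once if The lower cast is dropped or knocked over: it falls free of the fingers faster than 0.5 m/s (a drop of over about 13 mm) or tips past 45 degrees ((contact force between the fingers and lower below 0.05 N and linear speed of lower above 0.5 m/s) or angle between lower_c's own z axis and vertical above 0.785 rad).
It fails at once if The quadrant cast is dropped or knocked over: it falls free of the fingers faster than 0.5 m/s (a drop of over about 13 mm) or tips past 45 degrees ((contact force between the fingers and quadrant below 0.05 N and linear speed of quadrant above 0.5 m/s) or angle between quadrant_c's own z axis and vertical above 0.785 rad).
It also fails if it takes over 112 s, if anything falls off the work surface, if the arm or the gripper's body presses on something with over 40 N, if the wrist force passes 120 N, or if a joint passes its speed limit or range.

## Working session

There is one attempt and no reset: what is moved stays moved. The work goes in short steps, Python scripts to look and compute and a shell command to move; the robot and the scene stay as the last step left them, time stands still between calls to the robot, and variables do not carry over. Pictures are saved under pics/ and viewed, at most 14 in all, crops included, and the job is handed in when it is done.

```bash
mkdir -p pics
cat > h.py <<'E'
import numpy as np, cv2
from station import r, cams
def cal(n):
    c=cams.get_calibration(n); R=cv2.Rodrigues(np.array(c['rvec'],float))[0]
    return np.array(c['camera_matrix'],float),float(c['k1']),R,np.array(c['tvec'],float).ravel()
def ray(n,px):
    K,k1,R,t=cal(n); p=cv2.undistortPoints(np.array(px,float).reshape(-1,1,2),K,np.array([k1,0,0,0,0.]))[:,0]
    d=np.c_[p,np.ones(len(p))]@R; return -R.T@t,d
def plane(n,px,z):
    o,d=ray(n,px); return o+d*((z-o[2])/d[:,2])[:,None]
def proj(n,P):
    K,k1,R,t=cal(n); return cv2.projectPoints(np.array(P,float).reshape(-1,1,3),cv2.Rodrigues(R)[0],t,K,np.array([k1,0,0,0,0.]))[0][:,0]
def snap(n,f):
    im=cams.capture(n); cv2.imwrite('pics/'+f,im[:,:,::-1]); return im
E
python3 - <<'E'
from h import *
for n in('top','scene'):
    snap(n,n+'0.png'); K,k,R,t=cal(n); print(n,K[0,0],k,-R.T@t,R[2])
s=r.sense(); print(s['tcp_pos'],s['ee_rot'],s['gripper_width'],s['time_s'])
E
```

```text
top 410.4686043008549 0.03026639178514827 [ 0.1815579  -0.05459674  1.13652164] [ 0.21968007 -0.0136205  -0.97547688]
scene 453.4968638074877 -0.1275084347244641 [1.20295472 0.39370245 0.74562083] [-0.693088   -0.40541106 -0.59604606]
[0.27372097 0.56122948 0.19726966] [[ 8.98723295e-01 -4.38515533e-01 -7.52593747e-04]
 [-4.38516165e-01 -8.98721504e-01 -1.79759196e-03]
 [ 1.11899811e-04  1.94556229e-03 -9.99998101e-01]] 1.0021258333558332 0.1
```

View pics/top0.png

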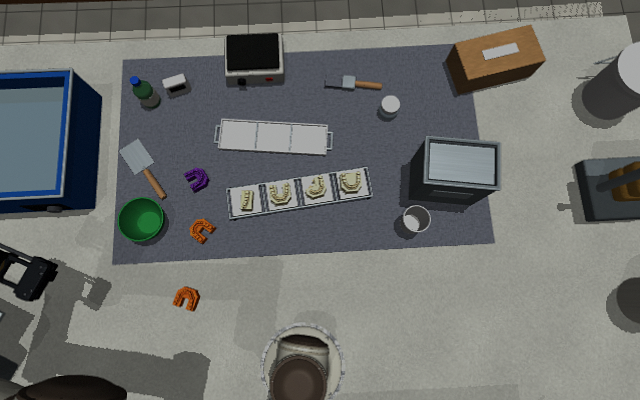

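View pics/scene0.png

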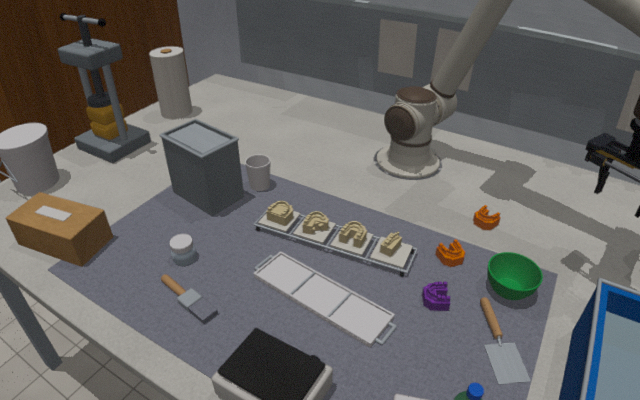

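Top view: the rack row holds the quadrant (247,200), then arch casts at (280,193), (317,186) and (350,181). The tray is at (274,137) and the bin flap at (462,163). I'll zoom in to identify the casts.

Run:
```python
from h import *
im=cv2.imread('pics/top0.png'); s=cv2.imread('pics/scene0.png')
a=cv2.resize(im[160:222,222:378],None,fx=5,fy=5,interpolation=cv2.INTER_CUBIC)[:300]
b=cv2.resize(s[190:275,245:425],None,fx=3.3,fy=3.3,interpolation=cv2.INTER_CUBIC)
o=np.zeros((600,790,3),np.uint8);o[:300,:780]=a[:300];o[305:305+b.shape[0],:b.shape[1]]=b[:295]
cv2.imwrite('pics/z0.png',o)
hsv=cv2.cvtColor(im,cv2.COLOR_BGR2HSV)
m=cv2.inRange(hsv,(15,45,110),(35,255,255));m[:160]=0;m[225:]=0;m[:,:222]=0;m[:,378:]=0
m=cv2.morphologyEx(m,cv2.MORPH_CLOSE,np.ones((3,3)))
for c in cv2.findContours(m,0,2)[0]:
    if cv2.contourArea(c)>60:
        w=plane('top',c[:,0],0.05)[:,:2]; q=cv2.minAreaRect((w*1000).astype(np.float32)); print('cast',cv2.contourArea(c),cv2.boundingRect(c),q)
g=cv2.inRange(hsv,(0,0,150),(180,45,255)); 
for nm,(x0,y0,x1,y1),z in(('tray',(208,110,340,160),.012),('rack',(222,160,378,225),.027),('flap',(415,130,505,195),.182)):
    k=np.zeros_like(g);k[y0:y1,x0:x1]=g[y0:y1,x0:x1]
    if nm!='flap':k=cv2.morphologyEx(k,cv2.MORPH_CLOSE,np.ones((7,7)))
    c=max(cv2.findContours(k,0,2)[0],key=cv2.contourArea)
    w=plane('top',c[:,0],z)[:,:2];print(nm,cv2.boundingRect(c),cv2.minAreaRect((w*1000).astype(np.float32)))
```

```text
cast 157.5 (241, 190, 12, 19) ((441.51593017578125, 129.80593872070312), (28.498056411743164, 50.478271484375), 85.20936584472656)
cast 219.5 (270, 183, 20, 21) ((452.7532958984375, 39.0614013671875), (52.59505844116211, 54.0163688659668), 4.254805564880371)
cast 148.5 (306, 176, 20, 21) ((467.41217041015625, -56.53242111206055), (44.93043899536133, 54.585121154785156), 18.44618034362793)
cast 258.5 (340, 172, 21, 20) ((474.7720642089844, -155.57620239257812), (52.06367874145508, 54.3144416809082), 0.7969655394554138)
tray (215, 119, 117, 35) ((634.70654296875, 54.832366943359375), (339.13922119140625, 90.38333892822266), 83.45575714111328)
rack (229, 173, 109, 45) ((454.28240966796875, 32.09637451171875), (85.42229461669922, 290.65887451171875), 6.086602687835693)
flap (429, 143, 65, 41) ((470.8434753417969, -414.927490234375), (152.7863311767578, 90.03411102294922), 81.16087341308594)
```

View pics/z0.png

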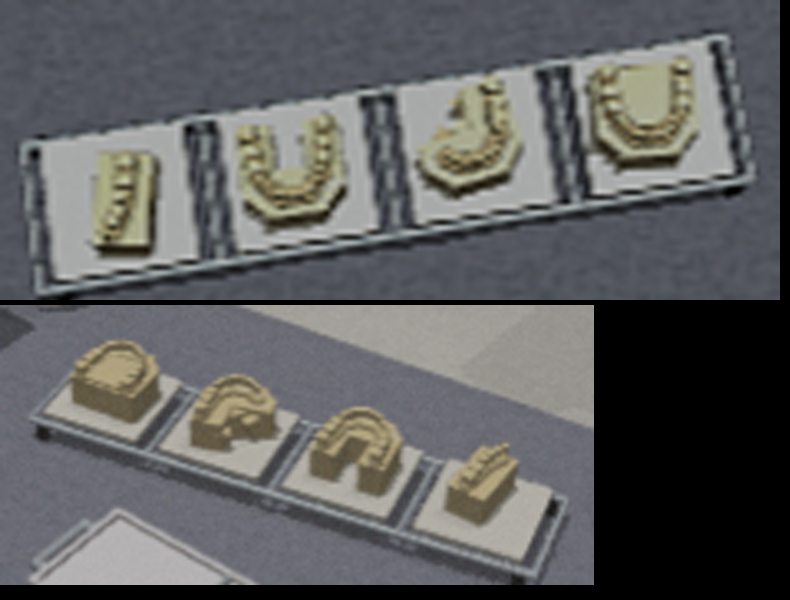

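Left to right on the rack: quadrant, lower, broken (far-left corner missing), upper. So the quadrant goes to the left bay, the lower to the middle and the upper to the right.

```bash
cat >> h.py <<'E'
def go(x,y,z,yaw):
    """shift (tool axes as they stand now) and turn about tool z to reach TCP x,y,z with closing line at 90+yaw deg"""
    s=r.sense();R=np.array(s['ee_rot']);p=np.array(s['tcp_pos'])
    cur=np.degrees(np.arctan2(R[1,0],R[0,0])); d=(yaw-cur+90)%180-90
    print('t',round(s['time_s'],1),'shift mm',np.round(R.T@(np.array([x,y,z])-p)*1000,1),'az units',round(-d/6,2),'tilt',np.round(R[2,:2],4),'w',s['gripper_width'])
E
python3 - <<'E'
from h import *
def w(pts,z): return plane('top',np.array(pts)/5+[222,160],z)
for n,a,b,z in(('low front',(258,222),(318,212),.05),('low sides',(237,130),(340,118),.053),('brk front',(460,193),(500,180),.05),('brk right',(508,95),(522,145),.053),('up front',(625,168),(670,160),.05),('up rear',(592,65),(692,58),.06)):
    q=w([a,b],z);d=q[0]-q[1];print(n,np.round(q[:,:2]*1000),'yaw',np.degrees(np.arctan2(-d[0],d[1])))
go(.443,.130,.14,-4)
E
```

```text
low front [[422.  56.]
 [426.  24.]] yaw 6.561943459587102
low sides [[474.  66.]
 [477.  10.]] yaw 3.750465978945716
brk front [[432. -54.]
 [439. -76.]] yaw 15.304671884881929
brk right [[485. -83.]
 [457. -89.]] yaw -78.16942581064828
up front [[ 441. -144.]
 [ 445. -169.]] yaw 7.181331617412708
up rear [[ 498. -129.]
 [ 499. -184.]] yaw 0.9941028094066797
t 0.1 shift mm [341.2 313.2  57.9] az units -3.67 tilt [0.0001 0.0019] w 1.0021258333558332
```

```bash
python3 -m handwheel '[[[0,0,0,0.034,0.0313,0.004,0.087],[0,0,0,0.034,0.0313,0.004,0.087],[0,0,0,0.034,0.0313,0.004,0.087],[0,0,0,0.034,0.0313,0.004,0.087],[0,0,0,0.034,0.0313,0.004,0.087],[0,0,0,0.034,0.0313,0.004,0.087],[0,0,0,0.034,0.0313,0.004,0.087],[0,0,0,0.034,0.0313,0.004,0.087],[0,0,0,0.034,0.0313,0.004,0.087],[0,0,0,0.034,0.0313,0.004,0.087]]]'; python3 -m handwheel '[[[0,0,-1.2,0,0,0.006,0.087],[0,0,-1.2,0,0,0.006,0.087],[0,0,-1.2,0,0,0.006,0.087],[0,0,0,0,0,0,0.087]]]'
python3 -c "
from h import *
go(.443,.130,.036,-4)"
```

```text
time_s: 1.1
tcp_pos: [0.4424, 0.1295, 0.158]
ee_rot: [[0.899, -0.438, -0.0], [-0.438, -0.899, 0.0], [-0.0, -0.0, -1.0]]
wrist_force: [1.2, 0.7, 0.5]
gripper_width: 1.001
gripper_force: 0.0
time_s: 1.5
tcp_pos: [0.4415, 0.1306, 0.1392]
ee_rot: [[0.997, -0.078, -0.002], [-0.078, -0.997, -0.001], [-0.002, 0.001, -1.0]]
wrist_force: [-2.0, -0.3, 0.3]
gripper_width: 1.002
gripper_force: 0.0
t 1.5 shift mm [  1.8   0.4 103.2] az units -0.08 tilt [-0.0022  0.0015] w 1.0016503919897797
```

```bash
python3 -m handwheel '[[[0,0,0,0.002,0,0.025,0.06],[0,0,0,0,0,0.025,0.06],[0,0,0,0,0,0.025,0.06],[0,0,0,0,0,0.018,0.06],[0,0,0,0,0,0.01,0.06],[0,0,0,0,0,0,0.06]]]'
python3 - <<'E'
from h import *
a=snap('scene','s1.png');b=snap('top','t1.png')
c=np.hstack([cv2.resize(a[200:290,320:440],None,fx=3.3,fy=3.3),cv2.resize(b[165:225,225:305],None,fx=4.95,fy=4.95)])
cv2.imwrite('pics/z1.png',c[:,:,::-1])
E
```

```text
time_s: 2.1
tcp_pos: [0.4436, 0.1309, 0.0363]
ee_rot: [[0.997, -0.078, -0.002], [-0.078, -0.997, -0.002], [-0.002, 0.002, -1.0]]
wrist_force: [0.8, -0.9, 0.7]
gripper_width: 0.696
gripper_force: 0.0
```

View pics/z1.png

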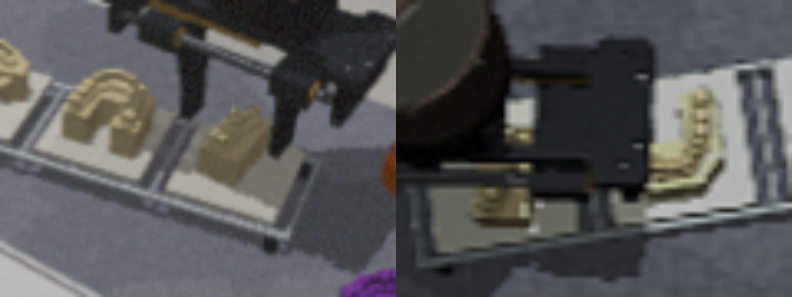

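Run:
```python
from h import *
s=r.sense();R=np.array(s['ee_rot']);p=np.array(s['tcp_pos'])
q=[p,p+R@[0,.03,0],p+R@[0,-.03,0],p+R@[0,0,-.03]]
S=(proj('scene',q)-[320,200])*3.3;T=(proj('top',q)-[225,165])*4.95+[396,0]
print(np.round(S),np.round(T))
# quadrant outline from scene view: corners of the base top seen in crop
print(plane('scene',np.array([[198,145],[235,160],[268,125]])/3.3+[320,200],.053)[:,:2])
```

```text
[[230. 155.]
 [193. 138.]
 [268. 171.]
 [234. 122.]] [[502. 167.]
 [556. 169.]
 [447. 166.]
 [492. 155.]]
[[0.46354985 0.11400645]
 [0.46451396 0.14258167]
 [0.41851888 0.14780731]]
```

The quadrant measured from the scene view agrees with the TCP to a few mm (x ≈ 0.440, y ≈ 0.131), so I'll close.

```bash
python3 -m handwheel '[[[0,0,0,-0.002,0,0,0.02],[0,0,0,0,0,0,0.02],[0,0,0,0,0,0,0.02],[0,0,0,0,0,0,0.02],[0,0,0,0,0,0,0.02],[0,0,0,0,0,0,0.02],[0,0,0,0,0,0,0.02]]]'; python3 -m handwheel '[[[0,0,0,0,0,-0.005,0.02],[0,0,0,0,0,-0.015,0.02],[0,0,0,0,0,-0.025,0.02],[0,0,0,0,0,-0.025,0.02],[0,0,0,0,0,-0.01,0.02],[0,0,0,0,0,0,0.02]]]'
python3 -c "
from h import *
go(.646,.154,.10,-6.5)"
```

```text
time_s: 2.9
tcp_pos: [0.4423, 0.1313, 0.0372]
ee_rot: [[0.997, -0.077, -0.0], [-0.077, -0.997, -0.0], [-0.0, 0.0, -1.0]]
wrist_force: [-0.2, 0.4, -0.4]
gripper_width: 0.243
gripper_force: 0.0
time_s: 3.5
tcp_pos: [0.4432, 0.132, 0.1186]
ee_rot: [[0.997, -0.077, 0.003], [-0.077, -0.997, 0.002], [0.003, -0.002, -1.0]]
wrist_force: [-0.0, -0.2, -0.0]
gripper_width: 0.225
gripper_force: 0.0
t 3.5 shift mm [200.5 -37.5  19.3] az units 0.35 tilt [ 0.0029 -0.0025] w 0.22512803925878966
```

The gripper closed to 20 mm with no force, so it missed. Looking again.

Run:
```python
from h import *
a=snap('scene','s2.png');b=snap('top','t2.png')
c=np.hstack([cv2.resize(a[170:290,320:440],None,fx=3.3,fy=3.3),cv2.resize(b[145:225,225:305],None,fx=4.95,fy=4.95)])
cv2.imwrite('pics/z2.png',c[:,:,::-1])
s=r.sense();R=np.array(s['ee_rot']);p=np.array(s['tcp_pos'])
q=[p,p+R@[0,0,-.03]]
print((proj('scene',q)-[320,170])*3.3,(proj('top',q)-[225,145])*4.95+[396,0])
```

```text
[[242.43067215 163.81235559]
 [246.98839372 128.5600156 ]] [[476.40700768 238.29493417]
 [465.25622623 224.00653758]]
```

View pics/z2.png

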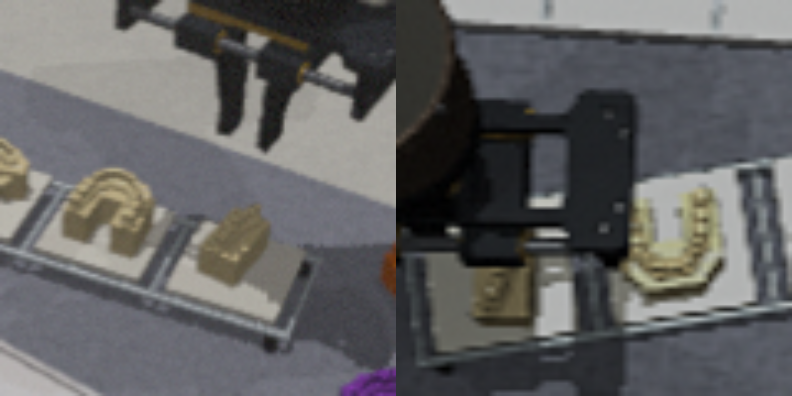

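The scene view shows the fingertips at crop (228,133) and (266,150). That is about 19 mm above the projected TCP, so the jaws closed over the teeth and left the cast unmoved at (232,245). I'll open and descend further, watching the force.

```bash
python3 -m handwheel '[[[0,0,0,-0.001,0,0,0.06],[0,0,0,-0.001,0,0,0.06],[0,0,0,0,0,0,0.06],[0,0,0,0,0,0.03,0.06],[0,0,0,0,0,0.03,0.06],[0,0,0,0,0,0.02,0.06],[0,0,0,0,0,0.007,0.06],[0,0,0,0,0,0.001,0.06],[0,0,0,0,0,0,0.06]]]';python3 -m handwheel '[[[0,0,0,0,0,0.002,0.06],[0,0,0,0,0,0.002,0.06],[0,0,0,0,0,0,0.06]]]'
```

```text
time_s: 4.5
tcp_pos: [0.441, 0.1319, 0.0298]
ee_rot: [[0.997, -0.076, 0.001], [-0.076, -0.997, 0.0], [0.001, -0.0, -1.0]]
wrist_force: [1.1, -0.3, 0.6]
gripper_width: 0.688
gripper_force: 0.0
time_s: 4.8
tcp_pos: [0.4404, 0.1316, 0.0256]
ee_rot: [[0.997, -0.077, 0.001], [-0.077, -0.997, 0.0], [0.001, -0.001, -1.0]]
wrist_force: [0.2, 0.1, 0.2]
gripper_width: 0.691
gripper_force: 0.0
```

No contact at 0.0256, below the tile top, so the offset is real. Continuing down to about 0.018.

```bash
python3 -m handwheel '[[[0,0,0,0,0,0.002,0.06],[0,0,0,0,0,0.002,0.06],[0,0,0,0,0,0.002,0.06],[0,0,0,0,0,0.002,0.06],[0,0,0,0,0,0,0.06]]]';python3 -m handwheel '[[[0,0,0,0,0,0,0.02],[0,0,0,0,0,0,0.02],[0,0,0,0,0,0,0.02],[0,0,0,0,0,0,0.02],[0,0,0,0,0,0,0.02],[0,0,0,0,0,0,0.02]]]'
```

```text
time_s: 5.3
tcp_pos: [0.4401, 0.1314, 0.0169]
ee_rot: [[0.997, -0.077, -0.001], [-0.077, -0.997, -0.0], [-0.001, 0.001, -1.0]]
wrist_force: [0.6, -0.3, 0.2]
gripper_width: 0.692
gripper_force: 0.0
time_s: 5.9
tcp_pos: [0.4403, 0.1315, 0.0173]
ee_rot: [[0.997, -0.077, 0.0], [-0.077, -0.997, -0.0], [0.0, 0.0, -1.0]]
wrist_force: [-0.0, 0.3, 0.3]
gripper_width: 0.348
gripper_force: 30.0
```

```bash
python3 -m handwheel '[[[0,0,0,0,0,-0.005,0.02],[0,0,0,0,0,-0.015,0.02],[0,0,0,0,0,-0.025,0.02],[0,0,0,0,0,-0.025,0.02],[0,0,0,0,0,-0.01,0.02],[0,0,0,0,0,0,0.02]]]'
python3 -c "
from h import *
go(.646,.154,.04,-6.5)"
```

```text
time_s: 6.5
tcp_pos: [0.4411, 0.1321, 0.0986]
ee_rot: [[0.997, -0.077, 0.003], [-0.077, -0.997, 0.002], [0.003, -0.002, -1.0]]
wrist_force: [0.9, -0.3, -1.5]
gripper_width: 0.338
gripper_force: 30.0
t 6.5 shift mm [202.4 -37.4  59.2] az units 0.35 tilt [ 0.0028 -0.0025] w 0.33771155978174106
```

```bash
python3 -m handwheel '[[[0,0,0,0.02,-0.0035,0,0.02],[0,0,0,0.036,-0.007,0,0.02],[0,0,0,0.036,-0.007,0,0.02],[0,0,0,0.036,-0.007,0,0.02],[0,0,0,0.036,-0.007,0,0.02],[0,0,0,0.026,-0.004,0,0.02],[0,0,0.35,0.012,-0.002,0.015,0.02],[0,0,0,0,0,0.025,0.02],[0,0,0,0,0,0.018,0.02],[0,0,0,0,0,0,0.02],[0,0,0,0,0,0,0.02]]]'
python3 - <<'E'
from h import *
go(.646,.154,.0005,-6.5)
a=snap('scene','s3.png');b=snap('top','t3.png')
c=np.hstack([cv2.resize(a[240:350,240:400],None,fx=2.5,fy=2.5),cv2.resize(b[100:176,205:315],None,fx=3.6,fy=3.6,)[:275]])
cv2.imwrite('pics/z3.png',c[:,:,::-1])
# tray corners from rim edges in this view via project of model estimate
th=np.radians(-6.5);ex=np.array([np.cos(th),np.sin(th)]);ey=np.array([-np.sin(th),np.cos(th)])
P=[np.r_[np.array([.6347,.0548])+ex*x+ey*y,.015] for x,y in((-.046,-.156),(-.046,.156),(.046,.156),(.046,-.156),(0,.1))]
print(np.round((proj('scene',P)-[240,240])*2.5),np.round((proj('top',P)-[205,100])*3.6+[400,0]))
E
```

```text
time_s: 7.6
tcp_pos: [0.6441, 0.1531, 0.038]
ee_rot: [[0.994, -0.113, -0.002], [-0.113, -0.994, -0.001], [-0.002, 0.002, -1.0]]
wrist_force: [0.7, 0.6, -0.5]
gripper_width: 0.339
gripper_force: 30.0
t 7.6 shift mm [ 1.9 -1.2 37.5] az units 0.0 tilt [-0.002   0.0016] w 0.3394179411659686Traceback (most recent call last):
  File "<stdin>", line 4, in <module>
    return _nx.concatenate(arrs, 1, dtype=dtype, casting=casting)
           ~~~~~~~~~~~~~~~^^^^^^^^^^^^^^^^^^^^^^^^^^^^^^^^^^^^^^^
ValueError: all the input array dimensions except for the concatenation axis must match exactly, but along dimension 0, the array at index 0 has size 275 and the array at index 1 has size 274
```

Run:
```python
from h import *
a=cv2.imread('pics/s3.png');b=cv2.imread('pics/t3.png')
th=np.radians(-6.5);ex=np.array([np.cos(th),np.sin(th)]);ey=np.array([-np.sin(th),np.cos(th)])
P=[np.r_[np.array([.6347,.0548])+ex*x+ey*y,.015] for x,y in((-.046,-.156),(-.046,.156),(.046,.156),(.046,-.156),(0,.1))]
A=cv2.resize(a[240:350,240:400],None,fx=2.5,fy=2.5);B=cv2.resize(b[100:176,205:355],None,fx=2.5,fy=2.5)
for im,n,o in((A,'scene',[240,240]),(B,'top',[205,100])):
    for u in (proj(n,P)-o)*2.5: cv2.circle(im,tuple(int(v) for v in u),2,(0,0,255),-1)
c=np.zeros((480,400,3),np.uint8);c[:275]=A;c[280:470,:375]=B
cv2.imwrite('pics/z3.png',c)
```

```text
(no output)
```

View pics/z3.png

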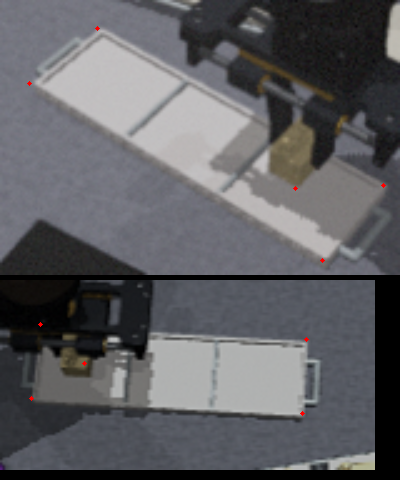

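The red model points land on the tray corners in both views and the cast hangs over the left bay, so I'll set it down.

```bash
python3 -m handwheel '[[[0,0,0,0.002,-0.001,0.012,0.02],[0,0,0,0,0,0.012,0.02],[0,0,0,0,0,0.006,0.02],[0,0,0,0,0,0.003,0.02],[0,0,0,0,0,0.002,0.02],[0,0,0,0,0,0.001,0.02],[0,0,0,0,0,0,0.02]]]'
```

```text
time_s: 8.4
tcp_pos: [0.6469, 0.1543, 0.0034]
ee_rot: [[0.994, -0.113, 0.0], [-0.113, -0.994, 0.0], [0.0, -0.0, -1.0]]
wrist_force: [-0.2, 0.5, -0.7]
gripper_width: 0.345
gripper_force: 30.0
```

```bash
python3 -m handwheel '[[[0,0,0,0,0,0.001,0.02],[0,0,0,0,0,0.001,0.02],[0,0,0,0,0,0.001,0.02],[0,0,0,0,0,0,0.02]]]'
```

```text
time_s: 8.8
tcp_pos: [0.6468, 0.1542, 0.0004]
ee_rot: [[0.994, -0.113, 0.0], [-0.113, -0.994, 0.0], [0.0, -0.0, -1.0]]
wrist_force: [-0.4, 0.1, -0.6]
gripper_width: 0.34
gripper_force: 30.0
```

```bash
python3 -m handwheel '[[[0,0,0,0,0,0.0005,0.05],[0,0,0,0,0,0,0.05],[0,0,0,0,0,0,0.05],[0,0,0,0,0,-0.01,0.05],[0,0,0,0,0,-0.03,0.05],[0,0,0,0,0,-0.04,0.05],[0,0,0,0,0,-0.02,0.083],[0,0,0,0,0,0,0.083]]]'
python3 -c "
from h import *
go(.455,.039,.016,5)"
```

```text
time_s: 9.6
tcp_pos: [0.6495, 0.1552, 0.1053]
ee_rot: [[0.994, -0.112, 0.009], [-0.113, -0.994, 0.003], [0.009, -0.004, -1.0]]
wrist_force: [0.0, 0.1, -0.3]
gripper_width: 0.682
gripper_force: 0.0
t 9.6 shift mm [-181.   137.7   87.2] az units -1.91 tilt [ 0.0087 -0.0044] w 0.6820262528072005
```

```bash
python3 -m handwheel '[[[0,0,0,-0.036,0.0275,0,0.083],[0,0,0,-0.036,0.0275,0,0.083],[0,0,0,-0.036,0.0275,0,0.083],[0,0,0,-0.036,0.0275,0,0.083],[0,0,0,-0.036,0.0275,0,0.083],[0,0,-0.95,0,0,0,0.083],[0,0,-0.95,0,0,0,0.083],[0,0,0,0,0,0,0.083],[0,0,0,0,0,0,0.083]]]'
python3 -c "
from h import *
go(.455,.039,.016,5)
im=snap('top','t4.png')
c=np.zeros((560,600,3),np.uint8);c[:280,:]=cv2.resize(im[100:170,205:355],None,fx=4,fy=4)
im=snap('scene','s4.png');c[280:]=cv2.resize(im[190:330,250:400],None,fx=4,fy=4)[:280] if 0 else cv2.resize(im[205:345,250:420],(340,280)) if 0 else cv2.resize(im[200:340,150:450],(600,280))
cv2.imwrite('pics/z4.png',c[:,:,::-1])"
```

```text
time_s: 10.5
tcp_pos: [0.4522, 0.0379, 0.0997]
ee_rot: [[0.997, 0.083, -0.0], [0.083, -0.997, 0.0], [-0.0, -0.0, -1.0]]
wrist_force: [-0.5, 0.5, -0.5]
gripper_width: 0.954
gripper_force: 0.0
t 10.5 shift mm [ 2.9 -0.8 83.7] az units -0.04 tilt [-0.0002 -0.    ] w 0.9536178705403544
```

View pics/z4.png

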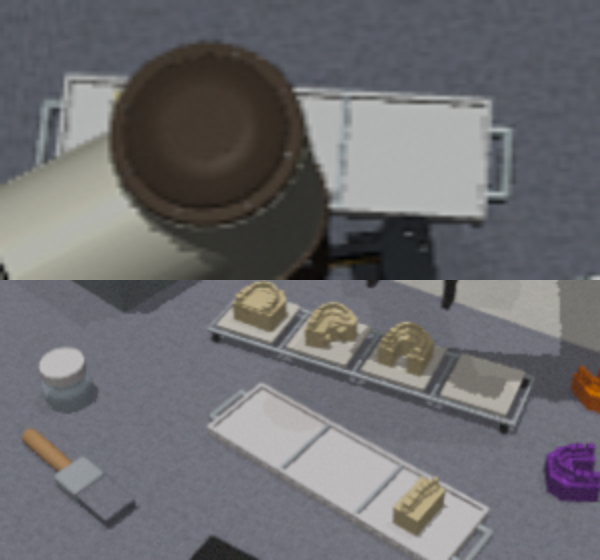

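The quadrant stands upright in the left bay at crop (418,505). Next is the lower cast.

```bash
python3 -m handwheel '[[[0,0,0,0.003,-0.001,0.025,0.083],[0,0,0,0,0,0.025,0.083],[0,0,0,0,0,0.018,0.083],[0,0,0,0,0,0.01,0.083],[0,0,0,0,0,0.005,0.083],[0,0,0,0,0,0,0.083]]]';python3 -m handwheel '[[[0,0,0,0,0,0,0.045],[0,0,0,0,0,0,0.045],[0,0,0,0,0,0,0.045],[0,0,0,0,0,0,0.045],[0,0,0,0,0,0,0.045],[0,0,0,0,0,0,0.045]]]'
```

```text
time_s: 11.2
tcp_pos: [0.4553, 0.0392, 0.0165]
ee_rot: [[0.996, 0.085, -0.001], [0.085, -0.996, -0.0], [-0.001, 0.0, -1.0]]
wrist_force: [0.6, 0.4, -0.1]
gripper_width: 0.954
gripper_force: 0.0
time_s: 11.8
tcp_pos: [0.4554, 0.0392, 0.0171]
ee_rot: [[0.996, 0.085, 0.001], [0.085, -0.996, 0.0], [0.001, -0.0, -1.0]]
wrist_force: [0.4, 0.3, 4.3]
gripper_width: 0.639
gripper_force: 30.0
```

```bash
python3 -m handwheel '[[[0,0,0,0,0,-0.005,0.045],[0,0,0,0,0,-0.015,0.045],[0,0,0,0,0,-0.025,0.045],[0,0,0,0,0,-0.025,0.045],[0,0,0,0,0,-0.01,0.045],[0,0,0,0,0,0,0.045],[0,0,0,0,0,0,0.045]]]'
python3 -c "
from h import *
go(.6347,.0548,.038,-6.5)"
```

```text
time_s: 12.5
tcp_pos: [0.4543, 0.039, 0.0959]
ee_rot: [[0.996, 0.085, -0.002], [0.085, -0.996, -0.0], [-0.002, 0.0, -1.0]]
wrist_force: [-0.7, 0.3, -1.6]
gripper_width: 0.638
gripper_force: 30.0
t 12.5 shift mm [181.2  -0.5  57.6] az units 1.89 tilt [-0.0017  0.    ] w 0.637913112466937
```

```bash
python3 -m handwheel '[[[0,0,0,0.02,0,0,0.045],[0,0,0,0.035,0,0,0.045],[0,0,0,0.035,0,0,0.045],[0,0,0,0.035,0,0,0.045],[0,0,0,0.035,0,0,0.045],[0,0,0,0.021,0,0,0.045],[0,0,0.95,0,0,0.01,0.045],[0,0,0.95,0,0,0.025,0.045],[0,0,0,0,0,0.018,0.045],[0,0,0,0,0,0.005,0.045],[0,0,0,0,0,0,0.045],[0,0,0,0,0,0,0.045]]]'
python3 -c "
from h import *
go(.6347,.0548,.0005,-6.5)"
```

```text
time_s: 13.7
tcp_pos: [0.636, 0.0547, 0.0389]
ee_rot: [[0.994, -0.113, 0.0], [-0.113, -0.994, -0.0], [0.0, 0.0, -1.0]]
wrist_force: [0.3, -0.3, -1.5]
gripper_width: 0.641
gripper_force: 30.0
t 13.7 shift mm [-1.3  0.  38.4] az units 0.0 tilt [0.0004 0.0002] w 0.640723459174865
```

```bash
python3 -m handwheel '[[[0,0,0,-0.001,0,0.012,0.045],[0,0,0,0,0,0.012,0.045],[0,0,0,0,0,0.007,0.045],[0,0,0,0,0,0.003,0.045],[0,0,0,0,0,0.0015,0.045],[0,0,0,0,0,0.001,0.045],[0,0,0,0,0,0.001,0.045],[0,0,0,0,0,0,0.045],[0,0,0,0,0,0,0.045]]]'
```

```text
time_s: 14.6
tcp_pos: [0.6347, 0.0548, 0.0015]
ee_rot: [[0.994, -0.113, 0.0], [-0.113, -0.994, 0.0], [0.0, -0.0, -1.0]]
wrist_force: [-0.3, -0.1, -0.4]
gripper_width: 0.637
gripper_force: 30.0
```

```bash
python3 -m handwheel '[[[0,0,0,0,0,0.001,0.045],[0,0,0,0,0,0.0005,0.066],[0,0,0,0,0,0,0.066],[0,0,0,0,0,0,0.066],[0,0,0,0,0,-0.01,0.066],[0,0,0,0,0,-0.03,0.066],[0,0,0,0,0,-0.04,0.066],[0,0,0,0,0,-0.02,0.08],[0,0,0,0,0,0,0.08],[0,0,0,0,0,0,0.08]]]'
python3 -c "
from h import *
go(.477,-.156,.016,3)"
```

```text
time_s: 15.6
tcp_pos: [0.6345, 0.0549, 0.1005]
ee_rot: [[0.994, -0.114, 0.001], [-0.114, -0.994, 0.001], [0.001, -0.001, -1.0]]
wrist_force: [0.3, -0.1, -0.4]
gripper_width: 0.896
gripper_force: 0.0
t 15.6 shift mm [-132.6  227.5   84.2] az units -1.59 tilt [ 0.0009 -0.0009] w 0.8961984305918705
```

```bash
python3 -m handwheel '[[[0,0,0,-0.019,0.0325,0,0.08],[0,0,0,-0.019,0.0325,0,0.08],[0,0,0,-0.019,0.0325,0,0.08],[0,0,0,-0.019,0.0325,0,0.08],[0,0,0,-0.019,0.0325,0,0.08],[0,0,0,-0.019,0.0325,0,0.08],[0,0,0,-0.019,0.0325,0,0.08],[0,0,-0.8,0,0,0,0.08],[0,0,-0.8,0,0,0,0.08],[0,0,0,0,0,0,0.08],[0,0,0,0,0,0,0.08]]]'
python3 -c "
from h import *
go(.477,-.156,.016,3)
a=snap('scene','s5.png');b=snap('top','t5.png')
c=np.zeros((560,600,3),np.uint8);c[:280]=cv2.resize(a[180:320,230:430],(400,280)).shape and cv2.resize(a[190:330,150:450],(600,280));c[280:]=cv2.resize(b[100:205,205:430],(600,280))
cv2.imwrite('pics/z5.png',c[:,:,::-1])
s=r.sense();print((proj('scene',[np.array(s['tcp_pos'])+[0,0,.019]])-[150,190])*2)"
```

```text
time_s: 16.7
tcp_pos: [0.476, -0.1561, 0.0989]
ee_rot: [[0.999, 0.052, -0.002], [0.052, -0.999, 0.0], [-0.002, -0.0, -1.0]]
wrist_force: [-0.5, 0.5, -0.2]
gripper_width: 0.921
gripper_force: 0.0
t 16.7 shift mm [ 1.2 -0.1 82.9] az units -0.0 tilt [-0.002  -0.0002] w 0.9209285304457349
[[257.69972996  -3.05830668]]
```

View pics/z5.png

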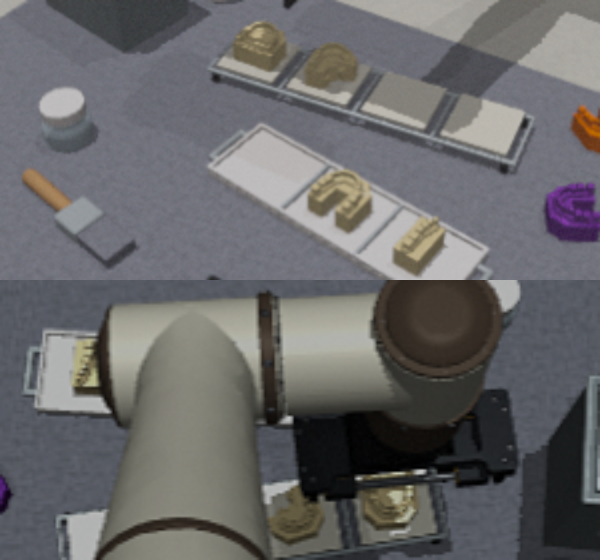

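The quadrant at crop (418,245) and the lower at (338,200) stand well in the left and middle bays. Now gripping the upper.

```bash
python3 -m handwheel '[[[0,0,0,0.001,0,0.025,0.08],[0,0,0,0,0,0.025,0.08],[0,0,0,0,0,0.018,0.08],[0,0,0,0,0,0.01,0.08],[0,0,0,0,0,0.0045,0.08],[0,0,0,0,0,0,0.08]]]';python3 -m handwheel '[[[0,0,0,0,0,0,0.045],[0,0,0,0,0,0,0.045],[0,0,0,0,0,0,0.045],[0,0,0,0,0,0,0.045],[0,0,0,0,0,0,0.045],[0,0,0,0,0,0,0.045]]]'
```

```text
time_s: 17.4
tcp_pos: [0.4777, -0.1561, 0.0171]
ee_rot: [[0.999, 0.054, -0.001], [0.054, -0.999, -0.0], [-0.001, 0.0, -1.0]]
wrist_force: [0.6, -0.0, -0.8]
gripper_width: 0.919
gripper_force: 0.0
time_s: 18.0
tcp_pos: [0.478, -0.1563, 0.0178]
ee_rot: [[0.999, 0.054, 0.001], [0.054, -0.999, -0.0], [0.001, 0.0, -1.0]]
wrist_force: [-0.2, 0.9, 3.9]
gripper_width: 0.639
gripper_force: 30.0
```

```bash
python3 -m handwheel '[[[0,0,0,0,0,-0.005,0.045],[0,0,0,0,0,-0.015,0.045],[0,0,0,0,0,-0.025,0.045],[0,0,0,0,0,-0.025,0.045],[0,0,0,0,0,-0.01,0.045],[0,0,0,0,0,0,0.045],[0,0,0,0,0,0,0.045]]]'
python3 -c "
from h import *
go(.6234,-.0446,.038,-6.5)"
```

```text
time_s: 18.7
tcp_pos: [0.4767, -0.156, 0.0962]
ee_rot: [[0.999, 0.053, -0.002], [0.053, -0.999, 0.001], [-0.002, -0.001, -1.0]]
wrist_force: [0.1, 0.3, -3.2]
gripper_width: 0.638
gripper_force: 30.0
t 18.7 shift mm [ 152.6 -103.3   58. ] az units 1.59 tilt [-0.0019 -0.0008] w 0.6377677826929565
```

```bash
python3 -m handwheel '[[[0,0,0,0.016,-0.011,0,0.045],[0,0,0,0.031,-0.021,0,0.045],[0,0,0,0.031,-0.021,0,0.045],[0,0,0,0.031,-0.021,0,0.045],[0,0,0,0.028,-0.019,0,0.045],[0,0,0,0.015,-0.01,0,0.045],[0,0,0.8,0,0,0.01,0.045],[0,0,0.8,0,0,0.025,0.045],[0,0,0,0,0,0.018,0.045],[0,0,0,0,0,0.005,0.045],[0,0,0,0,0,0,0.045],[0,0,0,0,0,0,0.045]]]'
python3 -c "
from h import *
go(.6234,-.0446,.0005,-6.5)"
```

```text
time_s: 19.9
tcp_pos: [0.6247, -0.0449, 0.0395]
ee_rot: [[0.994, -0.113, 0.001], [-0.113, -0.994, -0.0], [0.001, 0.0, -1.0]]
wrist_force: [-0.5, 0.4, -1.0]
gripper_width: 0.638
gripper_force: 30.0
t 19.9 shift mm [-1.3 -0.1 39. ] az units 0.01 tilt [0.0009 0.0001] w 0.6381805965235992
```

```bash
python3 -m handwheel '[[[0,0,0,-0.001,0,0.012,0.045],[0,0,0,0,0,0.012,0.045],[0,0,0,0,0,0.007,0.045],[0,0,0,0,0,0.003,0.045],[0,0,0,0,0,0.0015,0.045],[0,0,0,0,0,0.001,0.045],[0,0,0,0,0,0.001,0.045],[0,0,0,0,0,0,0.045],[0,0,0,0,0,0,0.045]]]'
```

```text
time_s: 20.8
tcp_pos: [0.623, -0.045, 0.002]
ee_rot: [[0.994, -0.113, 0.0], [-0.113, -0.994, 0.0], [0.0, -0.0, -1.0]]
wrist_force: [-0.5, -0.8, -1.4]
gripper_width: 0.643
gripper_force: 30.0
```

```bash
python3 -m handwheel '[[[0,0,0,0,0,0.001,0.045],[0,0,0,0,0,0.0005,0.066],[0,0,0,0,0,0,0.066],[0,0,0,0,0,0,0.066],[0,0,0,0,0,-0.01,0.066],[0,0,0,0,0,-0.03,0.066],[0,0,0,0,0,-0.04,0.066],[0,0,0,0,0,-0.02,0.083],[0,0,0,0,0,0,0.083],[0,0,0,0,0,0,0.083]]]'
python3 -c "
from h import *
go(.46,-.06,.017,13)"
```

```text
time_s: 21.8
tcp_pos: [0.6228, -0.0449, 0.101]
ee_rot: [[0.994, -0.113, 0.001], [-0.113, -0.994, 0.001], [0.001, -0.001, -1.0]]
wrist_force: [-0.4, 0.5, -0.5]
gripper_width: 0.918
gripper_force: 0.0
t 21.8 shift mm [-160.1   33.6   83.8] az units -3.25 tilt [ 0.0011 -0.0007] w 0.9177098081706235
```

```bash
python3 -m handwheel '[[[0,0,0,-0.04,0.0084,0,0.083],[0,0,0,-0.04,0.0084,0,0.083],[0,0,0,-0.04,0.0084,0,0.083],[0,0,0,-0.04,0.0084,0,0.083],[0,0,-1.1,0,0,0,0.083],[0,0,-1.1,0,0,0,0.083],[0,0,-1.05,0,0,0,0.083],[0,0,0,0,0,0.04,0.083],[0,0,0,0,0,0.022,0.083],[0,0,0,0,0,0,0.083],[0,0,0,0,0,0,0.083]]]'
python3 -c "
from h import *
go(.46,-.06,.017,13)
a=snap('scene','s6.png')
cv2.imwrite('pics/z6.png',cv2.resize(a[190:340,230:420],None,fx=4,fy=4)[:,:,::-1])"
```

```text
time_s: 22.9
tcp_pos: [0.4597, -0.0604, 0.0378]
ee_rot: [[0.974, 0.225, -0.002], [0.225, -0.974, -0.001], [-0.002, 0.0, -1.0]]
wrist_force: [-0.3, 0.2, 0.5]
gripper_width: 0.952
gripper_force: 0.0
t 22.9 shift mm [ 0.5 -0.4 20.8] az units 0.0 tilt [-0.0022  0.0003] w 0.9517895918140797
```

View pics/z6.png

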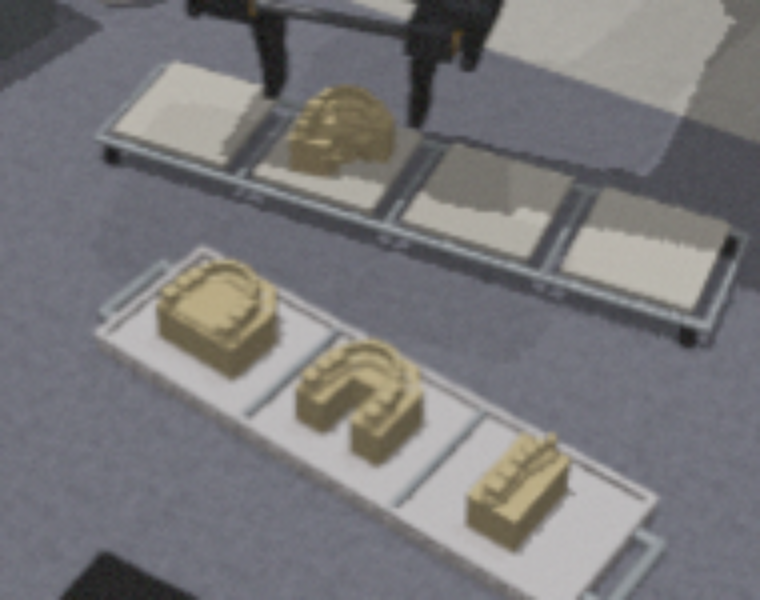

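The three sound casts stand centred in their bays, and the fingers at (270,90) and (420,120) straddle the broken one. Gripping it.

```bash
python3 -m handwheel '[[[0,0,0,0,0,0.012,0.083],[0,0,0,0,0,0.008,0.083],[0,0,0,0,0,0,0.083],[0,0,0,0,0,0,0.045],[0,0,0,0,0,0,0.045],[0,0,0,0,0,0,0.045],[0,0,0,0,0,0,0.045],[0,0,0,0,0,0,0.045],[0,0,0,0,0,0,0.045]]]';python3 -m handwheel '[[[0,0,0,0,0,-0.01,0.045],[0,0,0,0,0,-0.02,0.045],[0,0,0,0,0,-0.035,0.045],[0,0,0,0,0,-0.045,0.045],[0,0,0,0,0,-0.045,0.045],[0,0,0,0,0,-0.04,0.045],[0,0,0,0,0,-0.015,0.045],[0,0,0,0,0,0,0.045]]]'
python3 - <<'E'
from h import *
b=cv2.imread('pics/top0.png');s=cv2.imread('pics/scene0.png')
c0=np.array([.4708,-.4149]);th=np.radians(-8.8);ex=np.array([np.cos(th),np.sin(th)]);ey=np.array([-np.sin(th),np.cos(th)])
P=[np.r_[c0+ex*x+ey*y,.19] for x,y in((-.058,-.088),(-.058,.088),(.058,.088),(.058,-.088),(0,0))]
A=b[115:210,400:520].copy();B=s[110:220,150:260].copy();A=cv2.resize(A,None,fx=3,fy=3);B=cv2.resize(B,None,fx=3,fy=3)
for im,n,o in((A,'top',[400,115]),(B,'scene',[150,110])):
    for u in (proj(n,P)-o)*3: cv2.circle(im,tuple(int(v) for v in u),2,(0,0,255),-1)
c=np.zeros((330,700,3),np.uint8);c[:285,:360]=A;c[:,365:695]=B;cv2.imwrite('pics/z7.png',c)
q=c0+ex*-.022; print(q); go(q[0],q[1],.22,-8.8)
E
```

```text
time_s: 23.85
tcp_pos: [0.4603, -0.0602, 0.0185]
ee_rot: [[0.974, 0.225, 0.0], [0.225, -0.974, 0.0], [0.0, 0.0, -1.0]]
wrist_force: [-0.3, 0.9, 3.1]
gripper_width: 0.638
gripper_force: 30.0
time_s: 24.65
tcp_pos: [0.4613, -0.0601, 0.2314]
ee_rot: [[0.974, 0.225, 0.007], [0.225, -0.974, 0.001], [0.007, 0.0, -1.0]]
wrist_force: [1.1, 0.4, -0.8]
gripper_width: 0.638
gripper_force: 30.0
[ 0.44905898 -0.41153431]
t 24.6 shift mm [-91.1 339.6  10.9] az units 3.63 tilt [0.0067 0.0004] w 0.6375011160430379
```

View pics/z7.png

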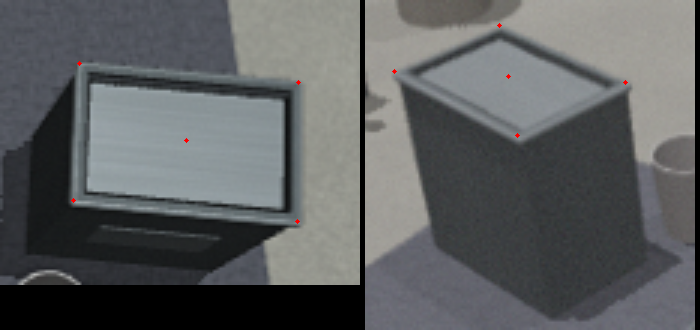

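The red bin rim points match in both views. Moving over the flap.

```bash
python3 -m handwheel '[[[0,0,0,-0.005,0.02,0,0.045],[0,0,0,-0.0105,0.04,0,0.045],[0,0,0,-0.0105,0.04,0,0.045],[0,0,0,-0.0105,0.04,0,0.045],[0,0,0,-0.0105,0.04,0,0.045],[0,0,0,-0.0105,0.04,0,0.045],[0,0,0,-0.0105,0.04,0,0.045],[0,0,0,-0.0105,0.04,0,0.045],[0,0,0,-0.008,0.025,0,0.045],[0,0,0,-0.0035,0.0145,0,0.045]]]';python3 -m handwheel '[[[0,0,1.2,0,0,0,0.045],[0,0,1.2,0,0,0,0.045],[0,0,1.2,0,0,0,0.045],[0,0,0,0,0,0,0.045],[0,0,0,0,0,0,0.045]]]'
python3 -c "
from h import *
go(.449,-.4115,.18,-8.8)"
```

```text
time_s: 25.65
tcp_pos: [0.4473, -0.4126, 0.2255]
ee_rot: [[0.975, 0.222, -0.004], [0.222, -0.975, 0.003], [-0.003, -0.004, -1.0]]
wrist_force: [-0.8, -0.2, -0.6]
gripper_width: 0.636
gripper_force: 30.0
time_s: 26.15
tcp_pos: [0.4486, -0.4105, 0.2275]
ee_rot: [[0.989, -0.146, -0.001], [-0.146, -0.989, 0.001], [-0.001, -0.001, -1.0]]
wrist_force: [-0.2, -0.0, -1.2]
gripper_width: 0.637
gripper_force: 30.0
t 26.1 shift mm [ 0.6  0.9 47.5] az units 0.06 tilt [-0.0014 -0.0008] w 0.6371195012681866
```

```bash
python3 -m handwheel '[[[0,0,0,0,0.001,0.015,0.045],[0,0,0,0,0,0.02,0.045],[0,0,0,0,0,0.015,0.045],[0,0,0,0,0,0.01,0.045],[0,0,0,0,0,0.01,0.045],[0,0,0,0,0,0,0.045]]]'; python3 -m handwheel '[[[0,0,0,0,0,0.01,0.045],[0,0,0,0,0,0.01,0.045],[0,0,0,0,0,0.009,0.045],[0,0,0,0,0,0,0.045]]]'
python3 -c "
from h import *
a=snap('scene','s8.png');b=snap('top','t8.png')
cv2.imwrite('pics/z8.png',np.hstack([cv2.resize(a[70:220,120:270],None,fx=2.6,fy=2.6),cv2.resize(b[90:240,390:540],None,fx=2.6,fy=2.6)])[:,:,::-1])"
```

```text
time_s: 26.75
tcp_pos: [0.448, -0.4117, 0.1569]
ee_rot: [[0.989, -0.149, -0.002], [-0.149, -0.989, 0.002], [-0.003, -0.001, -1.0]]
wrist_force: [-0.1, -0.6, -0.4]
gripper_width: 0.636
gripper_force: 30.0
time_s: 27.15
tcp_pos: [0.4475, -0.4116, 0.1273]
ee_rot: [[0.989, -0.15, -0.003], [-0.15, -0.989, 0.002], [-0.004, -0.002, -1.0]]
wrist_force: [0.0, 0.0, -0.2]
gripper_width: 0.64
gripper_force: 30.0
```

View pics/z8.png

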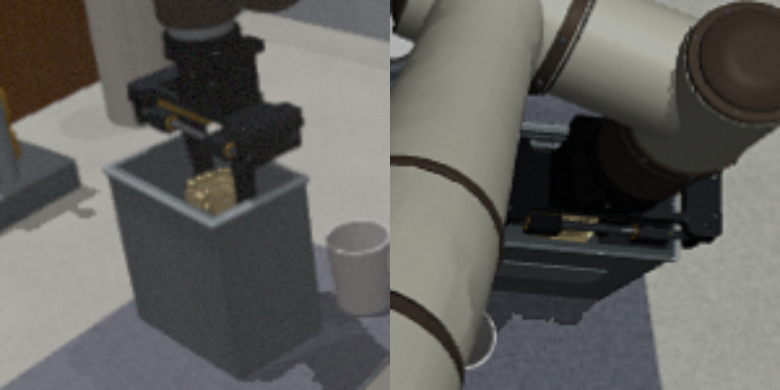

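The cast is inside the mouth at crop (212,190) with the flap pushed open, and the gripper body is still clear of the rim. I'll go 10 mm deeper and release.

```bash
python3 -m handwheel '[[[0,0,0,0,0,0.006,0.045],[0,0,0,0,0,0.004,0.045],[0,0,0,0,0,0,0.045]]]';  python3 -m handwheel '[[[0,0,0,0,0,0,0.085],[0,0,0,0,0,0,0.085],[0,0,0,0,0,0,0.085],[0,0,0,0,0,0,0.085],[0,0,0,0,0,0,0.085],[0,0,0,0,0,0,0.085]]]'
python3 -m handwheel '[[[0,0,0,0,0,-0.01,0.085],[0,0,0,0,0,-0.025,0.085],[0,0,0,0,0,-0.04,0.085],[0,0,0,0,0,-0.045,0.085],[0,0,0,0,0,-0.045,0.085],[0,0,0,-0.04,0,-0.01,0.085],[0,0,0,-0.04,0,0,0.085],[0,0,0,0,0,0,0.085],[0,0,0,0,0,0,0.085],[0,0,0,0,0,0,0.085]]]'
python3 - <<'E'
from h import *
a=snap('scene','s9.png')
cv2.imwrite('pics/z9.png',np.hstack([cv2.resize(a[70:220,120:270],(390,390)),cv2.resize(a[240:340,250:400],(405,270),).copy() if 0 else cv2.resize(a[240:390,250:400],(390,390))])[:,:,::-1])
# casts' base footprint on tray from yellow mask, scene view
m=cv2.inRange(cv2.cvtColor(a,cv2.COLOR_RGB2HSV),(15,60,60),(35,255,255));m[:235]=0;m[350:]=0;m[:,:255]=0;m[:,400:]=0
th=np.radians(-6.5);E=np.array([[np.cos(th),-np.sin(th)],[np.sin(th),np.cos(th)]])
for c in cv2.findContours(m,0,2)[0]:
    if cv2.contourArea(c)>80:
        c=c[:,0]; print('right,bottom,left extreme in tray mm at z .01/.036', [np.round((plane('scene',[p],z)[0,:2]-[.6347,.0548])@E*1000) for p,z in((c[c[:,0].argmax()],.036),(c[c[:,1].argmax()],.010),(c[c[:,0].argmin()],.036))])
E
```

```text
time_s: 27.55
tcp_pos: [0.4482, -0.412, 0.1185]
ee_rot: [[0.989, -0.15, -0.001], [-0.15, -0.989, 0.001], [-0.001, -0.001, -1.0]]
wrist_force: [-1.0, 0.1, -0.9]
gripper_width: 0.635
gripper_force: 30.0
time_s: 28.15
tcp_pos: [0.4487, -0.4123, 0.1194]
ee_rot: [[0.989, -0.15, 0.0], [-0.15, -0.989, -0.0], [0.0, 0.0, -1.0]]
wrist_force: [0.5, 0.1, 0.1]
gripper_width: 0.967
gripper_force: 0.2
time_s: 29.15
tcp_pos: [0.3701, -0.4005, 0.2945]
ee_rot: [[0.989, -0.149, 0.001], [-0.149, -0.989, -0.0], [0.001, 0.0, -1.0]]
wrist_force: [0.1, 0.3, 0.1]
gripper_width: 0.974
gripper_force: 0.0
right,bottom,left extreme in tray mm at z .01/.036 [array([-19., 117.]), array([ 22., 109.]), array([26., 89.])]
right,bottom,left extreme in tray mm at z .01/.036 [array([-2., 37.]), array([18., 23.]), array([ 21., -25.])]
right,bottom,left extreme in tray mm at z .01/.036 [array([ -1., -59.]), array([ 18., -80.]), array([  16., -126.])]
```

View pics/z9.png

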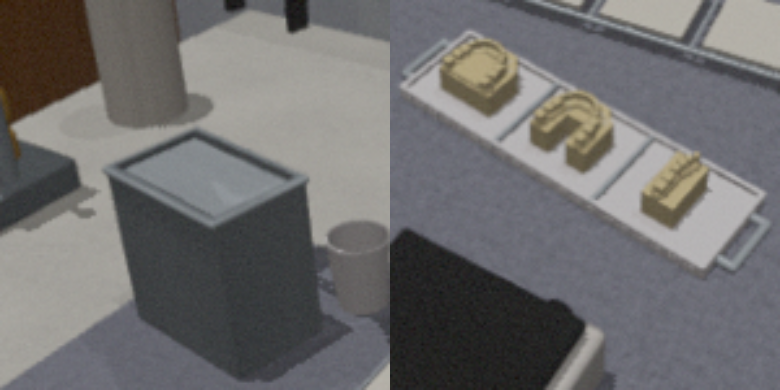

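The flap is shut with the broken cast gone inside, and the three casts stand in the tray at (480,73), (572,130) and (677,187). One numeric check from the top camera before handing in.

Run:
```python
from h import *
a=snap('top','t9.png')
m=cv2.inRange(cv2.cvtColor(a,cv2.COLOR_RGB2HSV),(15,45,60),(35,255,255));m[:105]=0;m[165:]=0;m[:,:205]=0;m[:,345:]=0
m=cv2.morphologyEx(m,cv2.MORPH_CLOSE,np.ones((3,3)))
th=np.radians(-6.5);E=np.array([[np.cos(th),-np.sin(th)],[np.sin(th),np.cos(th)]])
for c in cv2.findContours(m,0,2)[0]:
    if cv2.contourArea(c)>60:
        f=lambda z:(plane('top',c[:,0],z)[:,:2]-[.6347,.0548])@E*1000
        print('front x (bottom edge)',f(.010)[:,0].min().round(),'rear x (base/teeth top)',f(.036)[:,0].max().round(),f(.05)[:,0].max().round(),'y',f(.036)[:,1].min().round(),f(.036)[:,1].max().round())
```

```text
front x (bottom edge) -30.0 rear x (base/teeth top) 22.0 16.0 y -128.0 -73.0
front x (bottom edge) -28.0 rear x (base/teeth top) 25.0 19.0 y -29.0 27.0
front x (bottom edge) -25.0 rear x (base/teeth top) 27.0 21.0 y 81.0 114.0
```

Offsets in the bays are about -4, -2 and +1 mm in x and under 3 mm in y, well within tolerance.

```bash
python3 -c "
from station import r
print(r.finish_job())"
```

```text
the job is handed in; nothing more can be done
None
```

The job is handed in, with no verdict shown: the quadrant, lower and upper casts stand left to right in the tray bays, each within about 4 mm of centre, and the broken cast went through the flap, which has closed over it.

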